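# Clear the lid press, free its lever and hold the platen down for setting

## Robot

A 6-joint arm with a two-finger parallel gripper is mounted at the origin on the work surface. World frame = base frame: x ahead of the robot, y to its left, z up, the work surface at z = 0. Lengths are in m, angles in degrees, forces in N, time in s.
With the tool pointing down it reaches from about 0.4 to 0.825 m from the base axis. Payload 7 kg.
Tool frame: the origin (TCP) lies at the very end of the fingers, on their centre line; the grasp point (between the pads) lies hold_point_z behind it (hold_point_z is the distance from the TCP to the grasp point, in m); z points along the fingers, y is the line along which they close (so a half turn about z gives the same grasp; the last joint's range is limited). The gripper opens to 88 mm and grips with 3 to 60 N. Pads are 19 mm wide; open, the fingers measure 130 mm over their backs; the gripper's body (78 mm by 193 mm) begins 47 mm behind the grasp point.
Start: joints at [90.762, 20.546, 0.682, 0, -70.136, -16.507], TCP at [0.183, 0.65, 0.206] pointing down, gripper open.
Joint ranges: [-176.03, 176.03], [-82.01, 121.73], [-58.28, 71.71], [-173.87, 95.51], [-174.79, -0.11], [-173.66, 173.66]. Speed limits (degrees/s): [136.94, 136.94, 172.46, 180, 180, 180].

## Interface

Orientations are given as [roll, pitch, yaw] about the fixed x, y, z axes, in that order (R = Rz(yaw) Ry(pitch) Rx(roll)).
In Python, from plant import get_obs, snapshot, close_job, hold_point_z gives the robot as it stands.
- The arm moves only by the tool play_rows, never from a script. Its argument "commands" is a list that holds one entry, the list of rows, each a list of 7 numbers: the shift along the tool's x, y, z in cm, then the turn, a rotation vector about the tool's x, y, z in degrees, then the opening, from 0 (shut) to 1 (fully open). In form: [[[x, y, z, ax, ay, az, fingers], ...]]. A call has 1 to 20 rows; each row is the pose to reach, as a shift and turn from the pose commanded when the call began, along the tool's axes at that moment; what a row does not reach only later rows make up. A row lasts 1/12 s, in which the tool goes at most 41.7 mm and 7.16 degrees, less where a joint would pass 70% of its speed; a pose out of reach is approached as far as the arm can. A call with a gripper value outside its range is refused whole. The fingers move at their own pace and stop on an object; the grip force is fixed at half the most. Time passes only in rows, so rows that repeat a pose let the fingers close. It gives the time, the measured TCP pose, the force, the opening and the grip force at its end, in the units of the state.
- get_obs(): the state, without advancing time (a new reading comes with each control period).
- snapshot(name): name is "scene" or "top"; returns a dict with "frame" (400x640x3 uint8, red, green, blue), "camera_matrix" (3x3 intrinsics, pixels), "origin" and "attitude" of the camera in the world. Camera axes: x right, y down, z forward; pixel columns grow to the right and rows downward; lengths in m; the calibration is good to about 2 mm. A picture is of the moment at which its call begins. There is no depth.
- close_job(): hands the job in; it is judged then, once.
The state is a dict: "clock": time; "joint_pos": joint angles; "qvel": joint speeds; "tau": joint torques, N m; "tool_pos": TCP position; "orientation": TCP orientation; "force": force on the tool from outside, world axes, zero at the start; "moment": the same for the moment, N m; "opening": finger opening in m; "gripper_force": force on a finger pad.
Only numpy, scipy, OpenCV 4.12 (cv2) and the standard library are available. Lean on these libraries where they do the work, as an engineer would, in place of code of your own. Each camera call takes 0.05 s, during which the arm holds its last target. There are 200 camera calls.

## Task

I am about to reset the depth stop of the lid press and need its platen held down on a clean bed. With the bench brush, sweep all the broken lid pieces off the bed into the tray on the front of the press (never with the fingers), and lay the brush down again on the open table clear of the press. Then flip the lever's safety catch fully back, pull the lever by its black grip all the way down until the platen rests on the bed, and finish there, still holding the lever down against its spring; leave everything else on the table where it stands.

Things in the scene. Friction and masses are not known exactly. Their poses are not given: they have to be found in the camera images.
- press: Grey hand press for jar lids, fixed to the table. Origin on the table under the ram axis; x points away from the robot to the column, y left, z up (mm below in this frame). Column x 95 to 158, y -35 to 35. Head overhangs the bed: x -40 to 100, y -50 to 50, z 142 to 225. Open at both sides and in front. Depth-stop rod right of the head at x 0, y -58, radius 11, top z 256.
- bed (a point): On top of the bed under the ram axis: press frame (0, 0, 45) mm. The bed is a flat steel plate x -100 to 150, y -90 to 90. Over it hangs the square platen, 90 x 90 mm, centred on x = y = 0, its underside 56 mm above the bed while the lever is up; it follows the lever down, 5 mm per 0.1 rad, its depth-stop rod with it.
- tray (a point): Middle of the floor of the open scrap tray fixed on the front of the press base: press frame (-162, 0, 3) mm. Tray x -225 to -100, y -105 to 105, walls 3 mm, rim 40 mm above the table (5 mm below the bed).
- scrap1: Broken piece of a white jar lid, about 20 x 32 mm and 13 mm high, 10 to 23 g, starting loose on the bed, skirt down. Origin at the middle of its underside. All three pieces start with centres at press x -65 to 0, y -55 to +55.
- scrap2: Broken piece of a white jar lid, about 19 x 34 mm and 15 mm high; as scrap1.
- scrap3: Broken piece of a white jar lid, about 23 x 30 mm and 12 mm high; as scrap1.
- brush: Bench brush, 290 mm long, 110 to 160 g, standing on its stiff black bristles right of the press. Origin at the bristle tips under the middle of the pad; x from handle to head, z up. Bristle pad x -85 to 85, 30 mm wide, 24 mm high, acts as a rigid block; wooden back over it 36 mm wide, top at 37 mm. Handle x -205 to -85, in line with the head, nothing beneath it.
- brush_grip (a point): Grip point in the middle of the handle: brush frame (-130, 0, 30) mm. The handle is 24 mm wide and 17 mm thick here (20 x 15 mm between x -110 and -85), its middle 30 mm above the bristle tips.
- catch (a joint): Safety catch angle, rad: 0 to 0.08 engaged (a pawl over a tooth on the lever's hub: the lever gives at most 0.1 rad), 1.15 flipped fully back against its stop; the lever is free from about 0.25. Turns about a shaft along press y, thumb lever going away from the robot (press +x). Needs 1 to 5 N at the thumb lever; stays where it is left.
- catch_shaft (a point): Point on the catch's shaft in the plane of the thumb lever: press frame (75, 21, 238) mm, 13 mm above the flat top of the head.
- catch_tip (a point): Rounded upper end of the steel thumb lever, 54 mm from the shaft; moves with the catch. Flat bar 20 mm wide (along y), 6 mm thick, standing over the flat top of the head; engaged it leans 0.2 rad towards the robot, fully back 0.95 rad away. Its robot side is free; within 40 mm left or right only two shaft lugs up to z 246 mm.
- lever_arm: The press lever with its shaft and hub, on the left side of the head. Origin on the shaft's axis.
- lever (a joint): Lever angle, rad: 0 up (its spring keeps it there), 1.1 fully down, platen on the bed. Turns about its shaft along press y; its grip swings in front of the hub from 0.6 rad above level to 0.5 rad below. Pulling takes about 4 N at the grip at the top, 10 N at the bottom; let go, it springs up.
- lever_grip (a point): Centre of the black cross grip on the lever's end, a short cylinder lying along press y, 32 mm diameter, 40 mm long, 160 mm from the shaft axis, 98 mm left of the press centre line; moves with the lever. 290 mm above the table when up, 123 mm when down.
- lever_hub (a point): Point on the lever's axis beside the head, in the plane in which its grip swings: press frame (30, 98, 200) mm.
- jar1: Capped amber glass jar, 72 mm diameter, 105 mm high; bystander. Origin under its middle.
- jar2: Capped amber glass jar, like jar1; bystander.
- spanner: Steel spanner, 180 mm long, lying flat; bystander.
- lid_stack: Stack of four whole white lids, 52 mm diameter, 48 mm high; bystander.
- label_roll: Paper label roll lying flat, 100 mm diameter, 55 mm high; bystander.

How it is judged (in metres and radians):
On the way, in this order (a step that is already met when the one before it is completed fails the run):
1. all three lid pieces lie in the tray (x of scrap1 in the frame of press between -0.228 and -0.102 m and y of scrap1 in the frame of press between -0.108 and 0.108 m and height (world z) of each of scrap1, scrap2, scrap3 below 0.036 m and x of scrap2 in the frame of press between -0.228 and -0.102 m and y of scrap2 in the frame of press between -0.108 and 0.108 m and x of scrap3 in the frame of press between -0.228 and -0.102 m and y of scrap3 in the frame of press between -0.108 and 0.108 m), for 0.2 s.
2. the safety catch is flipped back (value of joint catch above 0.8 rad), for 0.2 s.
At the end, for the whole second after the job is handed in: All pieces in the tray (below 36 mm); catch above 0.8 rad; lever above 1.02 of 1.1 rad, still, held by the fingers with more than 3 N; the brush at rest on the table (origin below 42 mm), released, not touching the press or its tray (all of step 1 and value of joint catch above 0.8 rad and value of joint lever above 1.02 rad and velocity of joint lever between -0.05 and 0.05 rad/s and contact force between the fingers and lever_arm above 3 N and height (world z) of brush below 0.042 m and linear speed of brush below 0.02 m/s and contact force between the fingers and brush below 0.1 N and contact force between brush and press below 0.1 N); the arm keeps its last pose, push and grip.
It fails at once if a lid piece is pushed with the fingers instead of the brush (contact force between the fingers and scrap1 above 0.5 N or contact force between the fingers and scrap2 above 0.5 N or contact force between the fingers and scrap3 above 0.5 N).
It fails at once if a bystander is shifted by more than 30 mm or knocked over (distance of any of jar1, jar2, spanner, lid_stack, label_roll from where it was at the start of the episode above 0.03 m or angle between any of jar1, jar2, spanner, lid_stack, label_roll's own z axis and vertical above 0.5 rad).
It also fails if it takes over 64 s, if anything falls off the work surface, if the arm or the gripper's body presses on something with over 40 N, if the wrist force passes 120 N, or if a joint passes its speed limit or range.

## Working session

There is one attempt and no reset: what is moved stays moved. The work goes in short steps, Python scripts to look and compute and a tool call to move; the robot and the scene stay as the last step left them, time stands still between calls to the robot, and variables do not carry over. Pictures are saved under pics/ and viewed, at most 10 in all, crops included, and the job is handed in when it is done.

Besides the shell and the picture viewer there is one more tool, called after ">>>" by a JSON object that holds its "method" and its "body", one argument or row to a line. play_rows: Moves the arm, as the interface text tells. Its arguments: {"type":"object","properties":{"commands":{"type":"array","items":{"type":"array","items":{"type":"array","items":{"type":"number"}}}}},"required":["commands"]}

```bash
ls; mkdir -p pics
python3 - <<'E'
from plant import *
import cv2,pickle
print(get_obs(),hold_point_z)
d={}
for n in("scene","top"):
    s=snapshot(n);d[n]=s;cv2.imwrite(f"pics/{n}0.png",s["frame"][:,:,::-1]);print(n,s["camera_matrix"],s["origin"],s["attitude"])
pickle.dump(d,open("s0.pkl","wb"))
E
```

```text
pics
{'clock': 0.0, 'joint_pos': array([ 9.07616383e+01,  2.05914040e+01,  6.33469308e-01, -2.12203616e-02,
       -7.01357755e+01, -1.65089121e+01]), 'qvel': array([ 0.11470506, -0.03050956, -0.09050577, -0.02595285, -0.00900192,
       -0.00627838]), 'tau': array([ 6.21360687e-04, -5.82716238e+01,  2.93050647e+01,  6.99710146e+00,
        7.03025493e-03, -1.55522353e-04]), 'tool_pos': array([0.18304817, 0.64915507, 0.2047173 ]), 'orientation': array([ 1.79904484e+02, -7.50575824e-03, -1.57544944e+01]), 'force': array([ 1.00183164, -0.27255062, -0.18279097]), 'moment': array([ 0.03236528,  0.01053232, -0.02947419]), 'gripper_force': 0.0, 'opening': 0.0875782970738572} 0.0188
scene [[373.15079168   0.         314.12215926]
 [  0.         373.15079168 201.42021983]
 [  0.           0.           1.        ]] [ 0.983767   -0.56930277  0.86693231] [-133.87119959   -0.55333388   40.6926275 ]
top [[482.52338322   0.         324.44709424]
 [  0.         482.52338322 207.19394509]
 [  0.           0.           1.        ]] [ 0.25933348 -0.04586029  1.50046606] [-169.51194899    0.78971521  -90.43005444]
```

View pics/scene0.png

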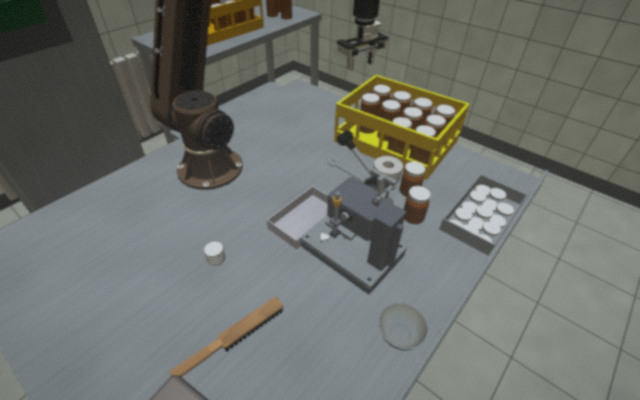

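View pics/top0.png

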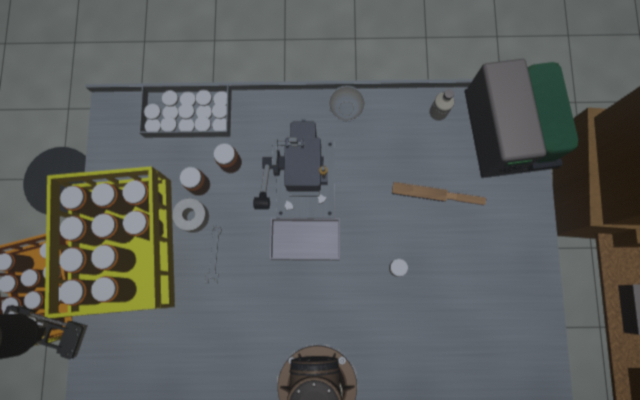

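The scene view shows the press at about (350,230) with its tray at (300,215), the brush at (230,335) and the lid stack at (214,252). The top view shows the tray at (272–340, 220–260), the brush at (438,194) with its handle to the right, the black lever grip at (262,201), and white pieces at about (289,205) and (321,198). Next I'll enlarge the press in both views.

```bash
cat > h.py <<'E'
import numpy as np,cv2,pickle
from scipy.spatial.transform import Rotation as R
def rot(a): return R.from_euler('xyz',a,degrees=True).as_matrix()
def ray(s,p):
    K=s["camera_matrix"];d=rot(s["attitude"])@np.linalg.solve(K,[p[0],p[1],1.]);return np.array(s["origin"]),d/np.linalg.norm(d)
def onz(s,p,z):
    o,d=ray(s,p);return o+d*(z-o[2])/d[2]
def tri(s1,p1,s2,p2):
    o1,d1=ray(s1,p1);o2,d2=ray(s2,p2);A=np.stack([d1,-d2],1)
    t=np.linalg.lstsq(A,o2-o1,rcond=None)[0];a=o1+d1*t[0];b=o2+d2*t[1];return (a+b)/2,np.linalg.norm(a-b)
def proj(s,X):
    c=rot(s["attitude"]).T@(np.array(X)-s["origin"]);q=s["camera_matrix"]@c;return q[:2]/q[2]
E
python3 - <<'E'
from h import *
d=pickle.load(open("s0.pkl","rb"))
def crop(n,x0,y0,x1,y1,k,out):
    f=d[n]["frame"][y0:y1,x0:x1,::-1];f=cv2.resize(f,None,fx=k,fy=k,interpolation=cv2.INTER_CUBIC)
    f=cv2.convertScaleAbs(f,alpha=1.4);
    for x in range(x0,x1,10):
        cv2.line(f,((x-x0)*k,0),((x-x0)*k,6 if x%50 else 14),(0,0,255),1)
    for y in range(y0,y1,10): cv2.line(f,(0,(y-y0)*k),(6 if y%50 else 14,(y-y0)*k),(0,0,255),1)
    cv2.imwrite(out,f)
crop("top",230,110,350,270,5-1,"pics/ctop.png")
crop("top",230,115,350,265,4,"pics/ctop.png")
crop("scene",250,120,430,290,4-1,"pics/x.png")
crop("scene",260,125,420,290,3+1 if 165*4<=600 else 3,"pics/cscene.png")
t=d["top"]
for p in [(272,220),(340,220),(340,260),(272,260)]: print(onz(t,p,.04))
E
```

```text
[0.49153145 0.13345841 0.04      ]
[ 0.48951249 -0.07508552  0.04      ]
[ 0.3674337 -0.0734531  0.04     ]
[0.3691855  0.13195248 0.04      ]
```

View pics/ctop.png

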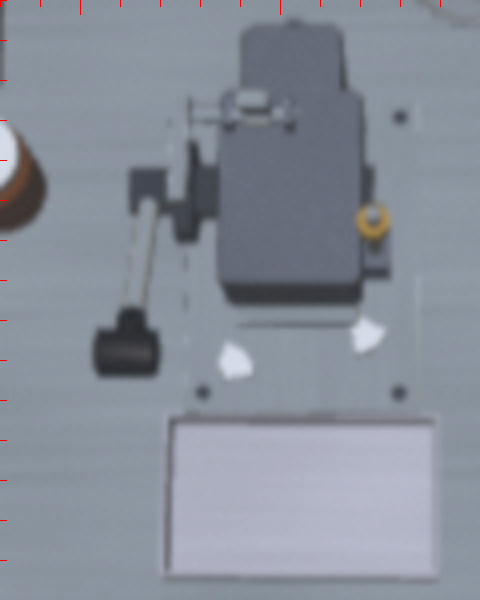

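View pics/cscene.png

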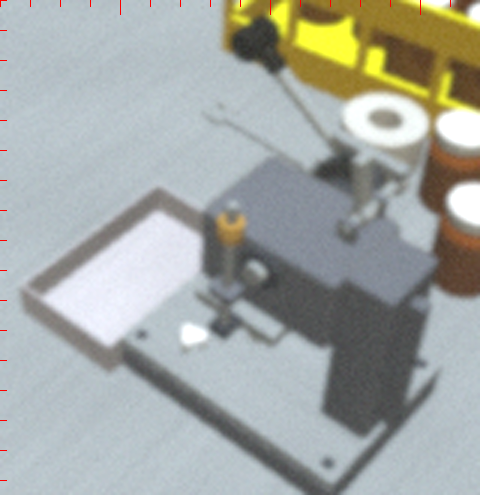

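The top crop shows the tray outline at px (271.5–339, 219–259.5), the lever grip at (261.5,203), white pieces at (289,205) and (322,199), and the catch near (293,141). The scene crop shows the tray's outer corners at px (267.5,222) and (312.5,188), and one piece at (324,237). The third piece is hidden under the platen. Next I'll fit the press pose from these points and measure the brush from both views.

```bash
cat > m.py <<'E'
from h import *
from scipy.optimize import least_squares
d=pickle.load(open("s0.pkl","rb"));T,S=d["top"],d["scene"]
ct=lambda x,y:(230+x/4,115+y/4)
cs=lambda x,y:(260+x/3,125+y/3)
C=[(T,ct(166,415),(-100,105,40)),(T,ct(437,415),(-100,-105,40)),(T,ct(437,578),(-225,-105,40)),(T,ct(164,578),(-225,105,40)),
(T,ct(218,283),(-40,50,225)),(T,ct(362,282),(-40,-50,225)),(T,ct(373,219),(0,-58,250)),
(S,cs(22,292),(-225,-105,40)),(S,cs(158,188),(-225,105,40)),(S,cs(330,490),(150,-90,45))]
W=lambda q,P:np.array([q[0],q[1],0])+R.from_euler('z',q[2]).apply(np.array(P)/1000)
f=lambda q:np.concatenate([proj(s,W(q,P))-p for s,p,P in C])
r=least_squares(f,[.59,.03,0],loss='soft_l1');q=r.x
print("press",q[:2],np.degrees(q[2]));print(f(q).reshape(-1,2).round(1).tolist())
inv=lambda X:R.from_euler('z',-q[2]).apply(np.array(X)-[q[0],q[1],0])*1000
for p in[ct(235,360),ct(366,335)]: print("scrap",inv(onz(T,p,.057)))
print("scene scrap",inv(onz(S,cs(193,335),.055)))
g,e=tri(T,ct(126,355),S,cs(258,41));print("grip",g,inv(g),e)
c,e=tri(T,ct(253,97),S,cs(365,160));print("catch?",inv(c),e)
res={}
for n,s in d.items():
    h=cv2.cvtColor(s["frame"],cv2.COLOR_RGB2HSV)
    m=cv2.inRange(h,(5,90,60),(22,255,255))
    box=(385,175,495,215) if n=="top" else (165,290,290,385)
    b=np.zeros_like(m);b[box[1]:box[3],box[0]:box[2]]=255;m&=b
    k=max(cv2.findContours(m,0,2)[0],key=cv2.contourArea)
    pts=k[:,0].astype(float);v=cv2.fitLine(k,2,0,.01,.01).ravel();t=(pts-v[2:])@v[:2]
    mr=cv2.minAreaRect(k);print(n,mr)
    u=v[:2];e1=v[2:]+u*t.min();e2=v[2:]+u*t.max();res[n]=sorted([tuple(e1),tuple(e2)]);print(res[n])
# scene: low x,= handle end ; top: high x = handle end
for a,b in((res["top"][0],res["scene"][1]),(res["top"][1],res["scene"][0])): print(tri(T,a,S,b))
a,b=[onz(T,p,z) for p,z in zip(res["top"],(.037,.037))]
print(a,b,np.linalg.norm(a-b),np.degrees(np.arctan2(*(a-b)[1::-1])))
E
python3 m.py
```

```text
press [0.59634149 0.0294734 ] -0.6520761182670081
[[-0.2, -0.7], [0.5, -0.6], [0.6, -0.4], [-0.7, -0.6], [-0.7, -0.4], [0.1, -0.1], [0.2, -1.0], [-2.5, -2.1], [-1.8, -1.6], [-0.7, -1.6]]
scrap [-62.30586647  50.62178894  57.        ]
scrap [-42.76006262 -49.13277165  57.        ]
scene scrap [-40.02662224 -44.73908473  55.        ]
grip [0.49727316 0.13304023 0.2867075 ] [-100.24056641  102.43265709  286.70750167] 0.006674963392941441
catch? [ 69.88967444  22.21112711 292.94909031] 0.004664065864768556
scene ((225.8087158203125, 339.0838928222656), (14.500405311584473, 129.8482666015625), 55.00798034667969)
[(np.float64(171.6925811621066), np.float64(375.01459778232413)), (np.float64(278.9232709933368), np.float64(301.8175168400029))]
top ((438.3299865722656, 194.1899871826172), (90.65109252929688, 8.7681245803833), 8.130102157592773)
[(np.float64(393.4841095932084), np.float64(187.61037642005775)), (np.float64(483.22462570233944), np.float64(200.42723349140022))]
(array([ 0.59284813, -0.24168173,  0.03005618]), np.float64(0.00402016217539862))
(array([ 0.54684418, -0.51959743,  0.03274184]), np.float64(0.003262353598400995))
[ 0.59004657 -0.24233869  0.037     ] [ 0.5466933  -0.51671066  0.037     ] 0.2777759618604945 81.0209810520445
```

The press is at about (0.595, 0.030) with yaw −0.65°. The pieces sit at press (−62,51) and (−41,−47). The lever grip and catch come out within about 5 mm of the sizes given, and the brush axis points 81° with its back about 33 mm high. These agree with the text, so I'll move.

```bash
cat > d.py <<'E'
import sys;from h import *;from plant import get_obs
o=get_obs();M=rot(o["orientation"])
print(o["clock"],o["tool_pos"].round(4),o["orientation"].round(2),"F",o["force"].round(1),"open",round(o["opening"],4),"gf",round(o["gripper_force"],1),"j",o["joint_pos"].round(0))
PO=np.array([.595,.030,0]);PR=R.from_euler('z',-.65,degrees=True)
print("press-frame tcp",(PR.inv().apply(o["tool_pos"]-PO)*1000).round(1))
# args: w|p x,y,z,yaw  (w: metres, p: press mm, yaw in that frame)
for a in sys.argv[1:]:
    k,v=a[0],[float(x) for x in a[1:].split(",")]
    X=np.array(v[:3]);yaw=v[3]
    if k=="p": X=PO+PR.apply(X/1000);yaw-=.65
    print(a,(M.T@(X-o["tool_pos"])*100).round(2),R.from_matrix(M.T@rot([180,0,yaw])).as_rotvec(degrees=True).round(1))
E
python3 d.py w.183,.649,.37,-15.7 w.48,.15,.37,-60 w.5577,-.4467,.37,-98.8 w.5577,-.4467,.09,-98.8
```

```text
0.1 [0.1831 0.6492 0.2048] [ 1.7992e+02 -1.0000e-02 -1.5750e+01] F [ 0.6 -0.2 -0.1] open 0.0879 gf 0.0 j [ 91.  21.   1.  -0. -70. -17.]
press-frame tcp [-418.9  614.5  204.8]
w.183,.649,.37,-15.7 [  0.     0.05 -16.52] [ 0.1 -0.  -0.1]
w.48,.15,.37,-60 [ 42.13  40.01 -16.45] [ 0.1 -0.  44.2]
w.5577,-.4467,.37,-98.8 [ 65.81  95.33 -16.37] [ 0.1 -0.1 83. ]
w.5577,-.4467,.09,-98.8 [65.81 95.29 11.63] [ 0.1 -0.1 83. ]
```

>>> {"method": "play_rows", "body": {
  "commands": [
    [[0,0,-16.5,0,0,0,1],[0,0,-16.5,0,0,0,1],[0,0,-16.5,0,0,0,1],[0,0,-16.5,0,0,0,1],[42,40,-16.5,0,0,44,1],[42,40,-16.5,0,0,44,1],[42,40,-16.5,0,0,44,1],[42,40,-16.5,0,0,44,1],[42,40,-16.5,0,0,44,1],[42,40,-16.5,0,0,44,1],[42,40,-16.5,0,0,44,1],[42,40,-16.5,0,0,44,1],[42,40,-16.5,0,0,44,1],[42,40,-16.5,0,0,44,1],[42,40,-16.5,0,0,44,1],[65.8,95.3,-16.4,0,0,83,1],[65.8,95.3,-16.4,0,0,83,1],[65.8,95.3,-16.4,0,0,83,1],[65.8,95.3,-16.4,0,0,83,1],[65.8,95.3,-16.4,0,0,83,1]]
  ]
}}

```text
clock: 1.77
tool_pos: [0.4575, 0.0491, 0.3704]
orientation: [-180.0, 0.0, -95.9]
force: [0.8, 0.3, 0.2]
opening: 0.0874
gripper_force: 0.0
```

```bash
python3 d.py  w.5577,-.4467,.37,-98.8 w.5577,-.4467,.09,-98.8
```

```text
1.7667 [0.4575 0.0491 0.3704] [-1.7999e+02  2.0000e-02 -9.5890e+01] F [0.8 0.3 0.2] open 0.0874 gf 0.0 j [ 31.  -4.  -8.  -0. -86. -37.]
press-frame tcp [-137.7   17.5  370.4]
w.5577,-.4467,.37,-98.8 [ 4.829e+01 -1.505e+01  3.000e-02] [-0.   0.   2.9]
w.5577,-.4467,.09,-98.8 [ 48.3  -15.04  28.03] [-0.   0.   2.9]
```

>>> {"method": "play_rows", "body": {
  "commands": [
    [[48.3,-15,0,0,0,2.9,1],[48.3,-15,0,0,0,2.9,1],[48.3,-15,0,0,0,2.9,1],[48.3,-15,0,0,0,2.9,1],[48.3,-15,0,0,0,2.9,1],[48.3,-15,0,0,0,2.9,1],[48.3,-15,0,0,0,2.9,1],[48.3,-15,0,0,0,2.9,1],[48.3,-15,0,0,0,2.9,1],[48.3,-15,0,0,0,2.9,1],[48.3,-15,0,0,0,2.9,1],[48.3,-15,0,0,0,2.9,1],[48.3,-15,0,0,0,2.9,1],[48.3,-15,28,0,0,2.9,1],[48.3,-15,28,0,0,2.9,1],[48.3,-15,28,0,0,2.9,1],[48.3,-15,28,0,0,2.9,1],[48.3,-15,28,0,0,2.9,1],[48.3,-15,28,0,0,2.9,1],[48.3,-15,28,0,0,2.9,1]]
  ]
}}

```text
clock: 3.43
tool_pos: [0.5586, -0.4429, 0.0859]
orientation: [179.8, 0.1, -98.5]
force: [0.9, -0.1, -0.2]
opening: 0.0877
gripper_force: 0.0
```

```bash
python3 d.py  w.5577,-.4467,.011,-98.8
```

```text
3.4333 [ 0.5586 -0.4429  0.0859] [ 1.7978e+02  1.1000e-01 -9.8490e+01] F [ 0.9 -0.1 -0.2] open 0.0877 gf 0.0 j [-23.  29.  -2.  -0. -59.  14.]
press-frame tcp [ -31.1 -473.3   85.9]
w.5577,-.4467,.011,-98.8 [ 0.4  -0.    7.49] [0.2 0.1 0.3]
```

>>> {"method": "play_rows", "body": {
  "commands": [
    [[0.4,0,7.4,0,0,0.3,1],[0.4,0,7.4,0,0,0.3,1],[0.4,0,7.4,0,0,0.3,1],[0.4,0,7.4,0,0,0.3,1],[0.4,0,7.4,0,0,0.3,0],[0.4,0,7.4,0,0,0.3,0],[0.4,0,7.4,0,0,0.3,0],[0.4,0,7.4,0,0,0.3,0],[0.4,0,7.4,0,0,0.3,0],[0.4,0,7.4,0,0,0.3,0],[0.4,0,7.4,0,0,0.3,0],[0.4,0,7.4,0,0,0.3,0],[0.4,0,7.4,0,0,0.3,0],[0.4,0,7.4,0,0,0.3,0]]
  ]
}}

```text
clock: 4.6
tool_pos: [0.5598, -0.4481, 0.0163]
orientation: [180.0, 0.0, -98.8]
force: [0.5, 1.0, -0.7]
opening: 0.0266
gripper_force: 0.2
```

```bash
python3 d.py  w.5577,-.4467,.011,-98.8
```

```text
4.6 [ 0.5598 -0.4481  0.0163] [179.99   0.   -98.76] F [ 0.5  1.  -0.7] open 0.0266 gf 0.2 j [-23.  33.  -5.   0. -52.  14.]
press-frame tcp [ -29.8 -478.5   16.3]
w.5577,-.4467,.011,-98.8 [-0.11  0.23  0.53] [0. 0. 0.]
```

>>> {"method": "play_rows", "body": {
  "commands": [
    [[-0.1,0.2,0.5,0,0,0,0.5],[-0.1,0.2,0.5,0,0,0,0.5],[-0.1,0.2,0.5,0,0,0,0.5],[-0.1,0.2,0.5,0,0,0,0],[-0.1,0.2,0.5,0,0,0,0],[-0.1,0.2,0.5,0,0,0,0],[-0.1,0.2,0.5,0,0,0,0],[-0.1,0.2,0.5,0,0,0,0],[-0.1,0.2,0.5,0,0,0,0],[-0.1,0.2,0.5,0,0,0,0],[-0.1,0.2,0.5,0,0,0,0],[-0.1,0.2,0.5,0,0,0,0]]
  ]
}}

```text
clock: 5.6
tool_pos: [0.5581, -0.4469, 0.0115]
orientation: [-180.0, -0.0, -98.8]
force: [0.2, 0.6, 0.2]
opening: 0.0236
gripper_force: 30.0
```

```bash
python3 d.py  w.5577,-.4467,.011,-98.8
```

```text
5.6 [ 0.5581 -0.4469  0.0115] [-179.99   -0.    -98.75] F [0.2 0.6 0.2] open 0.0236 gf 30.0 j [-23.  33.  -6.   0. -51.  14.]
press-frame tcp [ -31.4 -477.2   11.5]
w.5577,-.4467,.011,-98.8 [-0.01  0.05  0.05] [-0. -0.  0.]
```

```bash
python3 d.py  w.558,-.447,.12,-98.8 p45,-330,120,-90
```

```text
5.6 [ 0.5581 -0.4469  0.0115] [-179.99   -0.    -98.75] F [0.2 0.6 0.2] open 0.0236 gf 30.0 j [-23.  33.  -6.   0. -51.  14.]
press-frame tcp [ -31.4 -477.2   11.5]
w.558,-.447,.12,-98.8 [ 2.000e-02  1.000e-02 -1.085e+01] [-0. -0.  0.]
p45,-330,120,-90 [-15.65  -5.49 -10.85] [-0.  -0.  -8.1]
```

>>> {"method": "play_rows", "body": {
  "commands": [
    [[0,0,-2,0,0,0,0],[0,0,-4,0,0,0,0],[0,0,-6,0,0,0,0],[0,0,-8,0,0,0,0],[0,0,-10.85,0,0,0,0],[-2,-0.7,-10.85,0,0,-1,0],[-4,-1.4,-10.85,0,0,-2,0],[-6,-2.1,-10.85,0,0,-3,0],[-8,-2.8,-10.85,0,0,-4,0],[-10,-3.5,-10.85,0,0,-5,0],[-12,-4.2,-10.85,0,0,-6,0],[-14,-4.9,-10.85,0,0,-7,0],[-15.65,-5.5,-10.85,0,0,-8.1,0],[-15.65,-5.5,-10.85,0,0,-8.1,0],[-15.65,-5.5,-10.85,0,0,-8.1,0]]
  ]
}}

```text
clock: 6.85
tool_pos: [0.6366, -0.2995, 0.1196]
orientation: [180.0, 0.0, -90.6]
force: [0.0, -0.4, -0.7]
opening: 0.0235
gripper_force: 30.0
```

```bash
cat > br.py <<'E'
from h import *;from plant import snapshot,get_obs
import sys
d={n:snapshot(n) for n in("scene","top")};pickle.dump(d,open("s1.pkl","wb"))
o=get_obs();PO=np.array([.595,.030,0])
fs=[]
for n,s in d.items():
    c=proj(s,o["tool_pos"]+[0,.1,.02]);x,y=(c-[75,60]).astype(int).clip(0)
    f=s["frame"][y:y+120,x:x+150,::-1];print(n,"crop origin",x,y);fs.append(cv2.resize(f,(600,480),interpolation=cv2.INTER_CUBIC)[::1,::1])
f=np.hstack([cv2.resize(g,(400,320)) for g in fs]);cv2.imwrite(sys.argv[1],cv2.convertScaleAbs(f,alpha=1.4))
E
python3 br.py pics/b1.png; python3 d.py p45,-250,66,-90 p45,-130,66,-90
```

```text
scene crop origin 226 215
top crop origin 308 104
6.95 [ 0.636  -0.3007  0.1197] [179.97   0.   -90.66] F [-1.3 -1.3 -1.2] open 0.0234 gf 30.0 j [ -9.  26.  -2.   0. -62.   9.]
press-frame tcp [  44.7 -330.2  119.7]
p45,-250,66,-90 [-8.02 -0.03  5.37] [ 0.  0. -0.]
p45,-130,66,-90 [-20.02  -0.03   5.37] [ 0.  0. -0.]
```

View pics/b1.png

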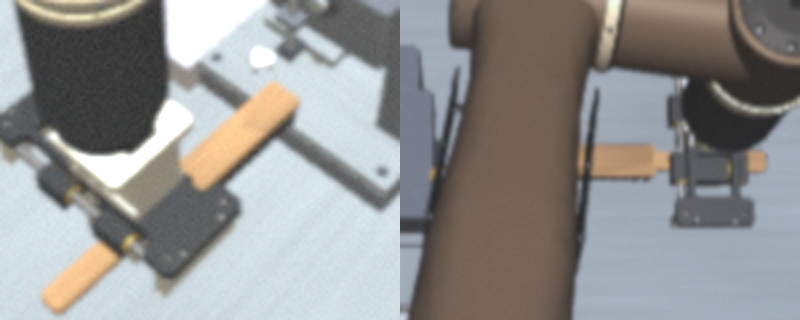

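The scene half of the picture shows the brush held level, its head end at about px (335,249) and handle end at (247,327). The top half shows the arm link over the press. I'll check droop and arm clearance.

Run:
```python
from h import *
d=pickle.load(open("s1.pkl","rb"));S=d["scene"];PO=np.array([.595,.030,0]);PR=R.from_euler('z',-.65,degrees=True)
W=lambda x,y,z:PO+PR.apply(np.array([x,y,z])/1000)
print("tip exp",proj(S,W(45,-115,145)),"tip 10 lower",proj(S,W(45,-115,135)),"handle end exp",proj(S,W(45,-405,145)))
cv2.imwrite("pics/f1.png",cv2.convertScaleAbs(S["frame"][:,:,::-1],alpha=1.3))
```

```text
tip exp [332.96335205 245.94223738] tip 10 lower [332.7850162  248.49125391] handle end exp [243.89799065 327.66852828]
```

View pics/f1.png

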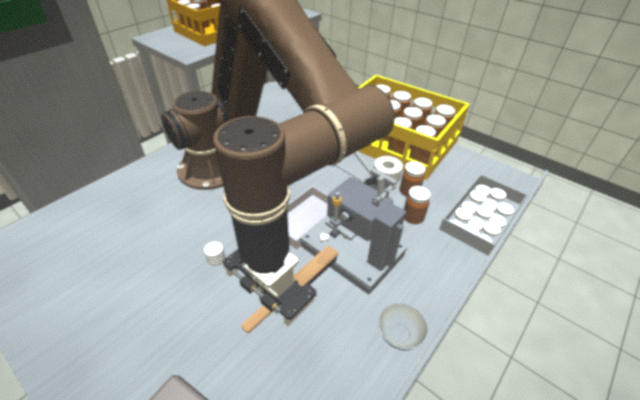

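The scene view shows the brush head at the bed's right edge at about (330,255), roughly level with at most 10 mm droop. The arm's wrist link stretches left from (252,140) towards (360,110), so I'll check its height before going in.

```bash
python3 - <<'E'
from h import *
d=pickle.load(open("s1.pkl","rb"));S=d["scene"]
for z in(.2,.3,.4,.5,.6): print(z,proj(S,[.636,-.30,z]).round(0),proj(S,[.636,-.05,z]).round(0))
E
python3 d.py p47,-250,69,-90 p47,-200,69,-90 p47,-130,69,-90
```

```text
0.2 [268. 289.] [342. 222.]
0.3 [264. 260.] [345. 192.]
0.4 [260. 223.] [348. 156.]
0.5 [254. 178.] [352. 114.]
0.6 [246. 121.] [357.  62.]
6.95 [ 0.636  -0.3007  0.1197] [179.97   0.   -90.66] F [-1.3 -1.3 -1.2] open 0.0234 gf 30.0 j [ -9.  26.  -2.   0. -62.   9.]
press-frame tcp [  44.7 -330.2  119.7]
p47,-250,69,-90 [-8.02 -0.23  5.07] [ 0.  0. -0.]
p47,-200,69,-90 [-13.02  -0.23   5.07] [ 0.  0. -0.]
p47,-130,69,-90 [-20.02  -0.23   5.07] [ 0.  0. -0.]
```

Link underside stays about 0.34 m above the TCP, so it clears the press. I'll lower the brush and insert it under the platen.

>>> {"method": "play_rows", "body": {
  "commands": [
    [[0,-0.2,2.5,0,0,0,0],[0,-0.2,5,0,0,0,0],[-0.5,-0.2,5,0,0,0,0],[-2,-0.2,5,0,0,0,0],[-3.5,-0.2,5,0,0,0,0],[-5,-0.2,5,0,0,0,0],[-6.5,-0.2,5,0,0,0,0],[-8,-0.2,5,0,0,0,0],[-8,-0.2,5,0,0,0,0]]
  ]
}}

```text
clock: 7.7
tool_pos: [0.6398, -0.217, 0.071]
orientation: [-179.9, 0.0, -90.5]
force: [-0.4, -0.1, -1.5]
opening: 0.0233
gripper_force: 30.0
```

```bash
python3 d.py p47,-130,69,-90
python3 - <<'E'
from h import *;from plant import *
s=snapshot("scene");o=get_obs();PO=np.array([.595,.030,0]);PR=R.from_euler('z',-.65,degrees=True)
W=lambda x,y,z:PO+PR.apply(np.array([x,y,z])/1000)
g=PR.inv().apply(o["tool_pos"]-PO)*1000;z=g[2]+18.8+7
print(proj(s,W(g[0],g[1]+215,z)),proj(s,W(150,-90,45)))
cv2.imwrite("pics/f2.png",cv2.convertScaleAbs(cv2.resize(s["frame"][180:300,270:430,::-1],None,fx=4,fy=4,interpolation=cv2.INTER_CUBIC),alpha=1.3))
E
```

```text
7.7 [ 0.6398 -0.217   0.071 ] [-1.7991e+02  2.0000e-02 -9.0500e+01] F [-0.4 -0.1 -1.5] open 0.0233 gf 30.0 j [ -2.  26.  -9.  -0. -55.   2.]
press-frame tcp [  47.6 -246.5   71. ]
p47,-130,69,-90 [-11.65   0.03   0.21] [-0.1  0.   0.1]
[352.27478642 240.11422859] [368.96096654 286.26358622]
```

View pics/f2.png

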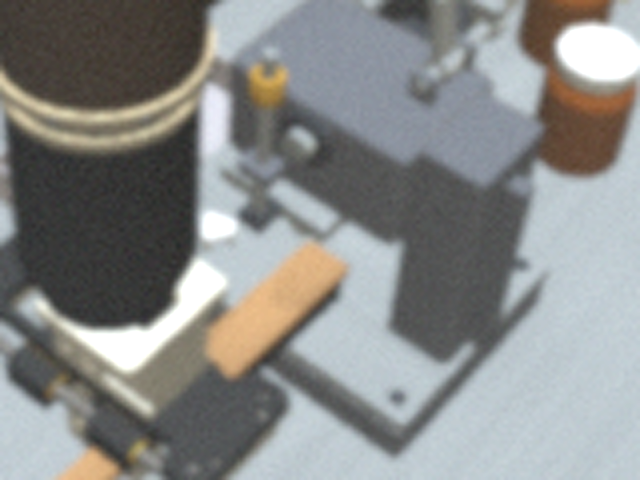

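The crop shows the brush tip at px (352,244) over the bed at about the right height, with slight droop and no contact force. I'll carry on inserting.

>>> {"method": "play_rows", "body": {
  "commands": [
    [[-1.5,0,0,0,0,0,0],[-3,0,0,0,0,0,0],[-4.5,0,0,0,0,0,0],[-6,0,0,0,0,0,0],[-7.5,0,0,0,0,0,0],[-9,0,0,0,0,0,0],[-10.5,0,0,0,0,0,0],[-11.6,0,0,0,0,0,0],[-11.6,0,0,0,0,0,0],[-11.6,0,0,0,0,0,0]]
  ]
}}

```text
clock: 8.58
tool_pos: [0.6406, -0.1035, 0.0699]
orientation: [-180.0, -0.0, -90.6]
force: [0.2, 0.8, -0.5]
opening: 0.0233
gripper_force: 30.0
```

```bash
python3 d.py p47,-130,57,-90
```

```text
8.5833 [ 0.6406 -0.1035  0.0699] [-180.     -0.    -90.57] F [ 0.2  0.8 -0.5] open 0.0233 gf 30.0 j [  8.  24. -12.   0. -53.  -9.]
press-frame tcp [  47.1 -133.    69.9]
p47,-130,57,-90 [-0.3   0.01  1.29] [-0.  -0.   0.1]
```

>>> {"method": "play_rows", "body": {
  "commands": [
    [[-0.3,0,0.5,0,0,0,0],[-0.3,0,0.8,0,0,0,0],[-0.3,0,1.0,0,0,0,0],[-0.3,0,1.2,0,0,0,0],[-0.3,0,1.3,0,0,0,0],[-0.3,0,1.3,0,0,0,0]]
  ]
}}

```text
clock: 9.08
tool_pos: [0.6404, -0.102, 0.0567]
orientation: [180.0, -0.0, -90.7]
force: [0.0, 0.1, -0.1]
opening: 0.0238
gripper_force: 30.0
```

```bash
python3 d.py p-110,-130,57,-90
```

```text
9.0833 [ 0.6404 -0.102   0.0567] [ 1.7999e+02 -1.0000e-02 -9.0680e+01] F [ 0.   0.1 -0.1] open 0.0238 gf 30.0 j [  8.  25. -13.   0. -52.  -9.]
press-frame tcp [  46.9 -131.5   56.7]
p-110,-130,57,-90 [-0.14 15.69 -0.03] [ 0. -0. -0.]
```

>>> {"method": "play_rows", "body": {
  "commands": [
    [[-0.1,0,0.1,0,0,0,0],[-0.1,0.8,0.1,0,0,0,0],[-0.1,1.6,0.1,0,0,0,0],[-0.1,2.4,0.1,0,0,0,0],[-0.1,3.2,0.1,0,0,0,0],[-0.1,4.0,0.1,0,0,0,0],[-0.1,4.8,0.1,0,0,0,0],[-0.1,5.6,0.1,0,0,0,0],[-0.1,6.4,0.1,0,0,0,0],[-0.1,7.2,0.1,0,0,0,0],[-0.1,8.0,0.1,0,0,0,0],[-0.1,8.8,0.1,0,0,0,0],[-0.1,9.6,0.1,0,0,0,0],[-0.1,10.4,0.1,0,0,0,0]]
  ]
}}

```text
clock: 10.25
tool_pos: [0.536, -0.0993, 0.056]
orientation: [-180.0, 0.0, -90.6]
force: [3.4, -0.0, 4.9]
opening: 0.0234
gripper_force: 30.0
```

```bash
python3 d.py p-115,-130,57,-90
```

```text
10.25 [ 0.536  -0.0993  0.056 ] [-179.97    0.    -90.65] F [ 3.4 -0.   4.9] open 0.0234 gf 30.0 j [ 10.  17. -27.   0. -46. -11.]
press-frame tcp [ -57.5 -130.    56. ]
p-115,-130,57,-90 [ 0.    5.75 -0.1 ] [-0.  0.  0.]
```

>>> {"method": "play_rows", "body": {
  "commands": [
    [[0,0.6,0,0,0,0,0],[0,1.2,0,0,0,0,0],[0,1.8,0,0,0,0,0],[0,2.4,0,0,0,0,0],[0,3.0,0,0,0,0,0],[0,3.6,0,0,0,0,0],[0,4.2,0,0,0,0,0],[0,4.8,0,0,0,0,0],[0,5.3,0,0,0,0,0],[0,5.8,-0.1,0,0,0,0],[0,5.8,-0.1,0,0,0,0],[0,5.8,-0.1,0,0,0,0]]
  ]
}}

```text
clock: 11.25
tool_pos: [0.4764, -0.0989, 0.056]
orientation: [179.8, -0.0, -90.7]
force: [0.7, -0.4, -0.6]
opening: 0.0236
gripper_force: 30.0
```

```bash
python3 d.py p-115,-130,57,-90
cat > pc.py <<'E'
from h import *;from plant import *
PO=np.array([.595,.030,0]);PR=R.from_euler('z',-.65,degrees=True)
for n,b in(("scene",(255,180,400,270)),("top",(262,140,345,270))):
    s=snapshot(n);f=s["frame"][b[1]:b[3],b[0]:b[2]];h=cv2.cvtColor(f,cv2.COLOR_RGB2HSV)
    m=((h[:,:,2]>188)&(h[:,:,1]<40)).astype(np.uint8)
    k,l,st,c=cv2.connectedComponentsWithStats(m)
    for i in range(1,k):
        if st[i,4]>8:
            p=c[i]+b[:2];print(n,p.round(1),st[i,4],"tray",(PR.inv().apply(onz(s,p,.014)-PO)*1000).round(0),"bed",(PR.inv().apply(onz(s,p,.057)-PO)*1000).round(0))
    cv2.imwrite(f"pics/pc_{n}.png",cv2.resize(f[:,:,::-1],None,fx=4,fy=4,interpolation=cv2.INTER_CUBIC))
E
python3 pc.py
```

```text
11.25 [ 0.4764 -0.0989  0.056 ] [ 1.798e+02 -1.000e-02 -9.067e+01] F [ 0.7 -0.4 -0.6] open 0.0236 gf 30.0 j [ 11.  12. -34.  -0. -44. -12.]
press-frame tcp [-117.1 -130.2   56. ]
p-115,-130,57,-90 [-0.02 -0.21 -0.1 ] [ 0.2 -0.  -0. ]
scene [291.2 198.2] 136 tray [-251.   38.   14.] bed [-219.    6.   57.]
```

```bash
python3 d.py w.4764,-.099,.10,-90.67 w.558,-.447,.06,-94
```

```text
11.35 [ 0.4773 -0.0989  0.0561] [ 1.7986e+02 -2.0000e-02 -9.0660e+01] F [-0.2 -0.3 -0.2] open 0.0236 gf 30.0 j [ 11.  12. -34.  -0. -44. -12.]
press-frame tcp [-116.2 -130.2   56.1]
w.4764,-.099,.10,-90.67 [ 0.02  0.11 -4.39] [ 0.1 -0.   0. ]
w.558,-.447,.06,-94 [34.72 -8.46 -0.4 ] [ 0.1 -0.   3.3]
```

>>> {"method": "play_rows", "body": {
  "commands": [
    [[0,0,-2,0,0,0,0],[0,0,-4.4,0,0,0,0],[3,0,-4.4,0,0,0,0],[6,0,-4.4,0,0,0,0],[9,0,-4.4,0,0,0,0],[12,-1,-4.4,0,0,0,0],[15,-2,-4.4,0,0,0,0],[18,-3,-4.4,0,0,0.5,0],[21,-4,-4.4,0,0,1,0],[24,-5,-4.4,0,0,1.5,0],[27,-6,-4.4,0,0,2,0],[30,-7,-4.4,0,0,2.5,0],[33,-8,-3,0,0,3,0],[34.7,-8.5,-0.4,0,0,3.3,0],[34.7,-8.5,-0.4,0,0,3.3,0],[34.7,-8.5,-0.4,0,0,3.3,0]]
  ]
}}

```text
clock: 12.68
tool_pos: [0.5575, -0.4467, 0.0571]
orientation: [179.7, 0.1, -94.1]
force: [-0.1, -0.2, -1.5]
opening: 0.0237
gripper_force: 30.0
```

```bash
python3 d.py w.558,-.447,.0115,-94;python3 pc.py
python3 - <<'E'
import cv2,numpy as np
a=cv2.imread("pics/pc_scene.png");b=cv2.imread("pics/pc_top.png")
f=cv2.hconcat([cv2.resize(a,(420,261)),cv2.resize(b,(166*2,260*2))[:261]]) if 0 else None
h=520;c=np.zeros((h,420+332,3),np.uint8);c[:261,:420]=cv2.resize(a,(420,261));c[:,420:]=cv2.resize(b,(332,520));cv2.imwrite("pics/pc1.png",c)
E
```

```text
12.6833 [ 0.5575 -0.4467  0.0571] [ 1.7967e+02  1.4000e-01 -9.4070e+01] F [-0.1 -0.2 -1.5] open 0.0237 gf 30.0 j [-23.  31.  -3.  -0. -56.  19.]
press-frame tcp [ -32.1 -477.1   57.1]
w.558,-.447,.0115,-94 [ 0.04 -0.08  4.56] [ 0.3  0.1 -0.1]
scene [299.3 220.1] 668 tray [-163.  -18.   14.] bed [-135.  -47.   57.]
scene [321.4 213.7] 18 tray [-130.   50.   14.] bed [-103.   17.   57.]
```

View pics/pc1.png

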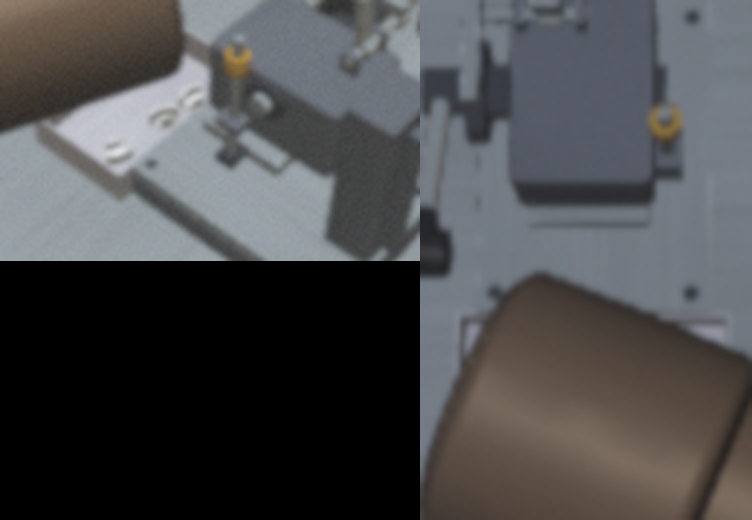

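The scene half shows three white pieces lying in the tray, at about px (296,232), (311,221) and (321,213), and the visible bed is clear. Now I'll lay the brush down.

>>> {"method": "play_rows", "body": {
  "commands": [
    [[0,0,1.5,0,0,0,0],[0,0,3,0,0,0,0],[0,0,3.7,0,0,0,0],[0,0,4.1,0,0,0,0],[0,0,4.5,0,0,0,0],[0,0,4.5,0,0,0,0],[0,0,4.5,0,0,0,0],[0,0,4.5,0,0,0,1],[0,0,4.5,0,0,0,1],[0,0,4.5,0,0,0,1],[0,0,4.5,0,0,0,1],[0,0,4.5,0,0,0,1],[0,0,4.5,0,0,0,1],[0,0,4.5,0,0,0,1],[0,0,4.5,0,0,0,1]]
  ]
}}

```text
clock: 14.03
tool_pos: [0.5595, -0.4467, 0.0158]
orientation: [180.0, 0.0, -94.0]
force: [-1.2, -0.6, -0.1]
opening: 0.071
gripper_force: 0.0
```

```bash
python3 d.py w.558,-.447,.38,-94 p20,21,370,0 p20,21,265,0
```

```text
14.0333 [ 0.5595 -0.4467  0.0158] [179.99   0.   -93.96] F [-1.2 -0.6 -0.1] open 0.071 gf 0.0 j [-23.  33.  -6.   0. -51.  19.]
press-frame tcp [ -30.1 -477.    15.8]
w.558,-.447,.38,-94 [  0.04   0.15 -36.42] [0. 0. 0.]
p20,21,370,0 [-50.01  -2.12 -35.42] [  0.    0.  -93.3]
p20,21,265,0 [-50.01  -2.13 -24.92] [  0.    0.  -93.3]
```

>>> {"method": "play_rows", "body": {
  "commands": [
    [[0,0,-5,0,0,0,1],[0,0,-36,0,0,0,1],[0,0,-36,0,0,0,1],[0,0,-36,0,0,0,1],[0,0,-36,0,0,0,0],[0,0,-36,0,0,0,0],[0,0,-36,0,0,0,0],[0,0,-36,0,0,0,0],[0,0,-36,0,0,0,0],[0,0,-36,0,0,0,0],[-50,-2.1,-35.5,0,0,-93.3,0],[-50,-2.1,-35.5,0,0,-93.3,0],[-50,-2.1,-35.5,0,0,-93.3,0],[-50,-2.1,-35.5,0,0,-93.3,0],[-50,-2.1,-35.5,0,0,-93.3,0],[-50,-2.1,-35.5,0,0,-93.3,0],[-50,-2.1,-35.5,0,0,-93.3,0],[-50,-2.1,-35.5,0,0,-93.3,0],[-50,-2.1,-35.5,0,0,-93.3,0],[-50,-2.1,-35.5,0,0,-93.3,0]]
  ]
}}

```text
clock: 15.7
tool_pos: [0.6053, -0.0305, 0.3719]
orientation: [-180.0, -0.0, -22.0]
force: [1.5, -0.2, 1.0]
opening: 0.0006
gripper_force: 0.0
```

```bash
python3 d.py p20,21,370,0 p20,21,265,0
```

```text
15.7 [ 0.6053 -0.0305  0.3719] [-1.7998e+02 -2.0000e-02 -2.1980e+01] F [ 1.5 -0.2  1. ] open 0.0006 gf 0.0 j [ 16.  11.   8.  -0. -88.  52.]
press-frame tcp [ 11.  -60.4 371.9]
p20,21,370,0 [-2.13 -7.91  0.19] [ -0.   -0.  -21.3]
p20,21,265,0 [-2.13 -7.9  10.69] [ -0.   -0.  -21.3]
```

>>> {"method": "play_rows", "body": {
  "commands": [
    [[-2.1,-7.9,0,0,0,-21.3,0],[-2.1,-7.9,0,0,0,-21.3,0],[-2.1,-7.9,0,0,0,-21.3,0],[-2.1,-7.9,0,0,0,-21.3,0],[-2.1,-7.9,0,0,0,-21.3,0],[-2.1,-7.9,5,0,0,-21.3,0],[-2.1,-7.9,10,0,0,-21.3,0],[-2.1,-7.9,10.5,0,0,-21.3,0],[-2.1,-7.9,10.5,0,0,-21.3,0]]
  ]
}}

```text
clock: 16.45
tool_pos: [0.6132, 0.0465, 0.2611]
orientation: [179.9, 0.5, -1.4]
force: [0.1, -1.2, -1.1]
opening: 0.0002
gripper_force: 0.0
```

```bash
python3 d.py p20,21,265,0 p60,21,265,0 p98,21,265,0;python3 pc.py
```

```text
16.45 [0.6132 0.0465 0.2611] [179.89   0.5   -1.41] F [ 0.1 -1.2 -1.1] open 0.0002 gf 0.0 j [ 22.  14.  -2.  -0. -75.  66.]
press-frame tcp [ 18.   16.7 261.1]
p20,21,265,0 [ 0.19 -0.43 -0.39] [ 0.1  0.5 -0.8]
p60,21,265,0 [ 4.19 -0.49 -0.42] [ 0.1  0.5 -0.8]
p98,21,265,0 [ 7.99 -0.54 -0.46] [ 0.1  0.5 -0.8]
scene [294.6 226.3] 9 tray [-156.  -47.   14.] bed [-128.  -74.   57.]
scene [296.1 231.1] 19 tray [-139.  -58.   14.] bed [-112.  -85.   57.]
```

Now I'll push the catch back gently, in steps of about 6 mm per row.

>>> {"method": "play_rows", "body": {
  "commands": [
    [[1,-0.4,-0.5,0,0,-0.8,0],[2,-0.4,-0.5,0,0,-0.8,0],[2.6,-0.4,-0.5,0,0,-0.8,0],[3.2,-0.4,-0.5,0,0,-0.8,0],[3.8,-0.4,-0.5,0,0,-0.8,0],[4.4,-0.4,-0.5,0,0,-0.8,0],[5,-0.4,-0.5,0,0,-0.8,0],[5.6,-0.4,-0.5,0,0,-0.8,0],[6.2,-0.4,-0.5,0,0,-0.8,0],[6.8,-0.4,-0.5,0,0,-0.8,0],[6.8,-0.4,-0.5,0,0,-0.8,0],[6.8,-0.4,-0.5,0,0,-0.8,0]]
  ]
}}

```text
clock: 17.55
tool_pos: [0.6849, 0.0513, 0.2714]
orientation: [180.0, -0.0, -0.2]
force: [-0.5, 0.1, -0.4]
opening: 0.0005
gripper_force: 0.0
```

```bash
python3 d.py p98,21,265,0
```

```text
17.55 [0.6849 0.0513 0.2714] [180.    -0.    -0.25] F [-0.5  0.1 -0.4] open 0.0005 gf 0.0 j [ 21.  20.   8.   0. -78.  69.]
press-frame tcp [ 89.6  22.3 271.4]
p98,21,265,0 [0.84 0.14 0.64] [ 0.  -0.   0.4]
```

>>> {"method": "play_rows", "body": {
  "commands": [
    [[0.4,0.1,0.3,0,0,0,0],[0.8,0.1,0.6,0,0,0,0],[1.2,0.1,0.6,0,0,0,0],[1.4,0.1,0.6,0,0,0,0],[1.4,0.1,0.6,0,0,0,0]]
  ]
}}

```text
clock: 17.97
tool_pos: [0.6986, 0.0501, 0.2652]
orientation: [180.0, 0.0, -0.2]
force: [0.6, 0.3, 0.3]
opening: 0.0007
gripper_force: 0.3
```

```bash
python3 d.py p98,21,265,0
```

```text
17.9667 [0.6986 0.0501 0.2652] [ 1.7998e+02  4.0000e-02 -2.4000e-01] F [0.6 0.3 0.3] open 0.0007 gf 0.3 j [ 20.  21.  10.   0. -78.  70.]
press-frame tcp [103.3  21.3 265.2]
p98,21,265,0 [-0.53  0.03  0.02] [0.  0.  0.4]
```

Run:
```python
from h import *;from plant import *
s=snapshot("scene");cv2.imwrite("pics/c1.png",cv2.convertScaleAbs(cv2.resize(s["frame"][110:270,300:440,::-1],None,fx=3,fy=3,interpolation=cv2.INTER_CUBIC),alpha=1.4))
PO=np.array([.595,.030,0]);PR=R.from_euler('z',-.65,degrees=True)
W=lambda x,y,z:PO+PR.apply(np.array([x,y,z])/1000)
for X in((75,21,238),(119,21,269),(64,21,291)): print(X,(proj(s,W(*X))-[300,110])*3)
```

```text
(75, 21, 238) [236.52594303 258.92026713]
(119, 21, 269) [288.19981838 255.67597938]
(64, 21, 291) [233.66909368 203.99957097]
```

View pics/c1.png

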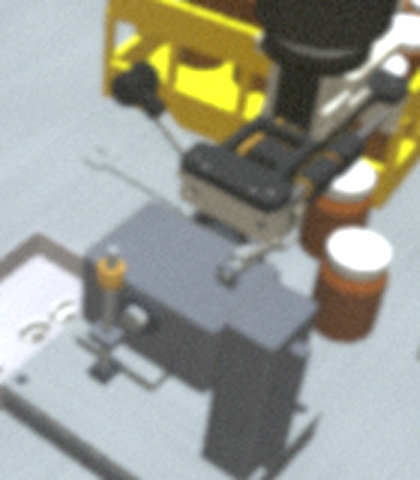

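The crop shows the gripper behind the catch with the bar pushed back towards crop (290,240). It is partly hidden, so I'll keep pushing until the stop gives a force.

>>> {"method": "play_rows", "body": {
  "commands": [
    [[0.2,0,0.2,0,0,0,0],[0.4,0,0.4,0,0,0,0],[0.6,0,0.4,0,0,0,0],[0.6,0,0.4,0,0,0,0]]
  ]
}}

```text
clock: 18.35
tool_pos: [0.7045, 0.0501, 0.2613]
orientation: [180.0, 0.0, -0.2]
force: [-0.4, 0.3, 0.4]
opening: 0.0004
gripper_force: 0.2
```

>>> {"method": "play_rows", "body": {
  "commands": [
    [[0.2,0,0,0,0,0,0],[0.4,0,0,0,0,0,0],[0.4,0,0,0,0,0,0]]
  ]
}}

```text
clock: 18.6
tool_pos: [0.7085, 0.0502, 0.2614]
orientation: [180.0, 0.0, -0.2]
force: [-0.8, -0.4, -0.1]
opening: 0.0005
gripper_force: 0.0
```

```bash
python3 d.py p40,21,380,0 p-102,98,380,0
```

```text
18.6 [0.7085 0.0502 0.2614] [ 1.8e+02  3.0e-02 -2.4e-01] F [-0.8 -0.4 -0.1] open 0.0005 gf 0.0 j [ 20.  22.  11.  -0. -78.  70.]
press-frame tcp [113.3  21.5 261.4]
p40,21,380,0 [ -7.34  -0.   -11.86] [0.  0.  0.4]
p-102,98,380,0 [-21.48  -7.81 -11.85] [0.  0.  0.4]
```

>>> {"method": "play_rows", "body": {
  "commands": [
    [[0,0,-3,0,0,0,0],[0,0,-6,0,0,0,0],[0,0,-9,0,0,0,0],[0,0,-11.9,0,0,0,0],[-7,0,-11.9,0,0,0,0],[-21.5,-7.8,-11.9,0,0,0.4,1],[-21.5,-7.8,-11.9,0,0,0.4,1],[-21.5,-7.8,-11.9,0,0,0.4,1],[-21.5,-7.8,-11.9,0,0,0.4,1],[-21.5,-7.8,-11.9,0,0,0.4,1],[-21.5,-7.8,-11.9,0,0,0.4,1],[-21.5,-7.8,-11.9,0,0,0.4,1],[-21.5,-7.8,-11.9,0,0,0.4,1],[-21.5,-7.8,-11.9,0,0,0.4,1]]
  ]
}}

```text
clock: 19.77
tool_pos: [0.4943, 0.1289, 0.3804]
orientation: [180.0, 0.0, -0.7]
force: [1.0, 0.1, -0.2]
opening: 0.0545
gripper_force: 0.0
```

```bash
python3 d.py p-102,98,380,0
python3 - <<'E'
from h import *;from plant import *
s0=pickle.load(open("s0.pkl","rb"));c=[]
PO=np.array([.595,.030,0]);PR=R.from_euler('z',-.65,degrees=True)
W=lambda x,y,z:PO+PR.apply(np.array([x,y,z])/1000)
for n,b in(("scene",(340,150,420,220)),("top",(265,110,330,170))):
    s=snapshot(n)
    for X in((75,21,238),(119,21,269),(64,21,291)): print(n,X,((proj(s,W(*X))-b[:2])).round(1))
    for q in(s0[n],s):
        f=q["frame"][b[1]:b[3],b[0]:b[2],::-1];c.append(cv2.resize(f,(375,290),interpolation=cv2.INTER_CUBIC))
cv2.imwrite("pics/cc.png",cv2.convertScaleAbs(np.vstack([np.hstack(c[:2]),np.hstack(c[2:])]),alpha=1.5))
E
```

```text
19.7667 [0.4943 0.1289 0.3804] [ 1.7997e+02  3.0000e-02 -6.7000e-01] F [ 1.   0.1 -0.2] open 0.0545 gf 0.0 j [ 37.   1.  -2.   0. -87.  53.]
press-frame tcp [-101.8   97.7  380.4]
p-102,98,380,0 [-0.02 -0.03  0.04] [ 0.  0. -0.]
scene (75, 21, 238) [38.8 46.3]
scene (119, 21, 269) [56.1 45.2]
scene (64, 21, 291) [37.9 28. ]
top (75, 21, 238) [29.5 33.7]
top (119, 21, 269) [28.9 14.4]
top (64, 21, 291) [28.  31.4]
```

View pics/cc.png

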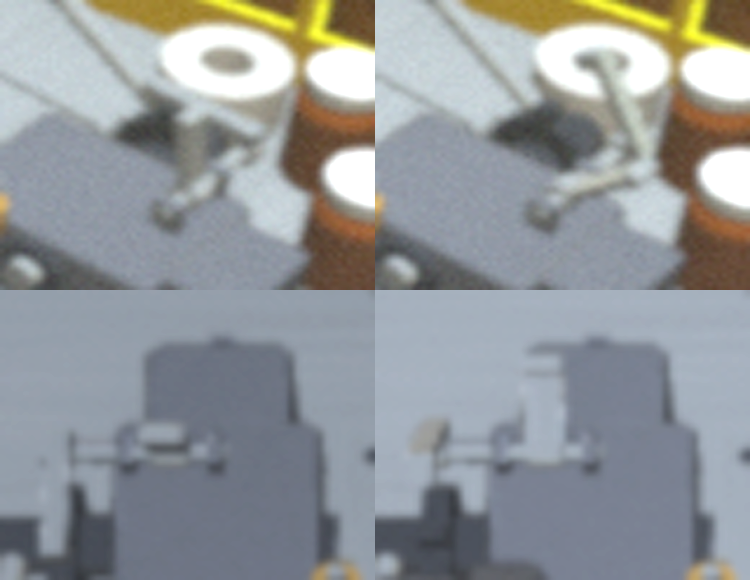

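The pictures (before on the left, after on the right) show the catch lying fully back. Its tip in the top view is at crop (29.5,14.5), against an expected (28.9,14.4). Next is the lever grip.

>>> {"method": "play_rows", "body": {
  "commands": [
    [[0,0,0,0,0,0,1],[0,0,0,0,0,0,1],[0,0,0,0,0,0,1],[0,0,0,0,0,0,1],[0,0,3,0,0,0,1],[0,0,6,0,0,0,1],[0,0,9,0,0,0,1],[0,0,10.9,0,0,0,1],[0,0,10.9,0,0,0,1],[0,0,10.9,0,0,0,0],[0,0,10.9,0,0,0,0],[0,0,10.9,0,0,0,0],[0,0,10.9,0,0,0,0],[0,0,10.9,0,0,0,0],[0,0,10.9,0,0,0,0],[0,0,10.9,0,0,0,0],[0,0,10.9,0,0,0,0],[0,0,10.9,0,0,0,0]]
  ]
}}

```text
clock: 21.37
tool_pos: [0.4939, 0.1316, 0.272]
orientation: [-179.7, -0.1, -0.6]
force: [-3.2, 10.2, 1.2]
opening: 0.04
gripper_force: 30.0
```

```bash
python3 d.py p-102,98,271,0 p-117.4,98,243.5,0
```

```text
21.3667 [0.4939 0.1316 0.272 ] [-1.7973e+02 -6.0000e-02 -6.0000e-01] F [-3.2 10.2  1.2] open 0.04 gf 30.0 j [ 37.   3. -13.  -0. -74.  53.]
press-frame tcp [-102.3  100.5  272. ]
p-102,98,271,0 [0.03 0.25 0.1 ] [-0.3 -0.1  0. ]
p-117.4,98,243.5,0 [-1.51  0.26  2.84] [-0.3 -0.1  0. ]
```

>>> {"method": "play_rows", "body": {
  "commands": [
    [[0,-0.3,0,0,0,0,0],[-0.9,-0.3,1.4,0,0,0,0],[-1.5,-0.3,2.8,0,0,0,0],[-2.1,-0.3,4.3,0,0,0,0],[-2.5,-0.3,5.9,0,0,0,0],[-2.7,-0.3,7.4,0,0,0,0],[-2.8,-0.3,9,0,0,0,0],[-2.7,-0.3,10.6,0,0,0,0],[-2.5,-0.3,12.2,0,0,0,0],[-2.1,-0.3,13.7,0,0,0,0],[-1.5,-0.3,15.2,0,0,0,0],[-1.1,-0.3,16.2,0,0,0,0],[-0.8,-0.3,16.9,0,0,0,0],[-0.8,-0.3,17.1,0,0,0,0],[-0.8,-0.3,17.1,0,0,0,0]]
  ]
}}

```text
clock: 22.62
tool_pos: [0.4843, 0.1317, 0.1001]
orientation: [179.9, 0.2, -0.7]
force: [-7.9, 2.6, 6.8]
opening: 0.0399
gripper_force: 30.0
```

```bash
python3 d.py p-110.4,100,104.5,0
```

```text
22.6167 [0.4843 0.1317 0.1001] [ 1.7992e+02  1.7000e-01 -6.6000e-01] F [-7.9  2.6  6.8] open 0.0399 gf 30.0 j [ 38.  10. -29.  -0. -51.  52.]
press-frame tcp [-111.8  100.5  100.1]
p-110.4,100,104.5,0 [ 0.14  0.05 -0.44] [ 0.1  0.2 -0. ]
```

>>> {"method": "play_rows", "body": {
  "commands": [
    [[0,0,0.2,0,0,0,0],[0,0,0.2,0,0,0,0],[0,0,0.2,0,0,0,0],[0,0,0.2,0,0,0,0],[0,0,0.2,0,0,0,0],[0,0,0.2,0,0,0,0]]
  ]
}}

```text
clock: 23.12
tool_pos: [0.4848, 0.1318, 0.0991]
orientation: [180.0, 0.1, -0.6]
force: [-6.1, 0.3, 8.9]
opening: 0.0398
gripper_force: 30.0
```

```bash
python3 d.py p-110.4,100,104.5,0
python3 - <<'E'
from h import *;from plant import *
s0=pickle.load(open("s0.pkl","rb"))
PO=np.array([.595,.030,0]);PR=R.from_euler('z',-.65,degrees=True)
W=lambda x,y,z:PO+PR.apply(np.array([x,y,z])/1000)
for n,b in(("scene",(320,180,350,240)),("top",(310,150,340,190))):
    P=[]
    for s in(s0[n],snapshot(n)):
        h=cv2.cvtColor(s["frame"][b[1]:b[3],b[0]:b[2]],cv2.COLOR_RGB2HSV)
        m=cv2.inRange(h,(10,110,70),(30,255,255));M=cv2.moments(m,True);P.append(np.array([M["m10"],M["m01"]])/max(M["m00"],1)+b[:2]);print(n,P[-1].round(2),M["m00"])
    print("shift",(P[1]-P[0]).round(2),[(k,(proj(s,W(0,-58,246-k))-proj(s,W(0,-58,246))).round(2)) for k in(45,51,55)])
E
```

```text
23.1167 [0.4848 0.1318 0.0991] [ 1.7995e+02  8.0000e-02 -6.4000e-01] F [-6.1  0.3  8.9] open 0.0398 gf 30.0 j [ 38.  10. -29.  -0. -51.  52.]
press-frame tcp [-111.3  100.5   99.1]
p-110.4,100,104.5,0 [ 0.09  0.05 -0.54] [0.  0.1 0. ]
scene [336.35 201.58] 52.0
scene [335.37 216.14] 49.0
shift [-0.98 14.57] [(45, array([-0.87, 13.03])), (51, array([-0.99, 14.71])), (55, array([-1.06, 15.82]))]
top [322.8 171.7] 20.0
top [323.38 176.77] 13.0
shift [0.58 5.07] [(45, array([0.26, 4.19])), (51, array([0.3 , 4.73])), (55, array([0.32, 5.09]))]
```

>>> {"method": "play_rows", "body": {
  "commands": [
    [[0,0,0.3,0,0,0,0],[0,0,0.5,0,0,0,0],[0,0,0.5,0,0,0,0],[0,0,0.5,0,0,0,0]]
  ]
}}

```text
clock: 23.55
tool_pos: [0.4868, 0.1318, 0.0952]
orientation: [180.0, -0.1, -0.6]
force: [-1.1, -3.3, 11.0]
opening: 0.0396
gripper_force: 30.0
```

```bash
python3 d.py p-110.4,100,104.5,0
cat > kn.py <<'E'
from h import *;from plant import *
s0=pickle.load(open("s0.pkl","rb"))
PO=np.array([.595,.030,0]);PR=R.from_euler('z',-.65,degrees=True)
W=lambda x,y,z:PO+PR.apply(np.array([x,y,z])/1000)
def cen(s,n,b):
    f=s["frame"][b[1]:b[3],b[0]:b[2]].astype(float);w=(f[:,:,0]-f[:,:,2]-25).clip(0)
    y,x=np.mgrid[b[1]:b[3],b[0]:b[2]];return np.array([(x*w).sum(),(y*w).sum()])/w.sum()
for n,b in(("scene",(326,185,346,235)),("top",(312,160,332,187))):
    p0=cen(s0[n],n,b);p1=np.mean([cen(snapshot(n),n,b) for _ in range(4)],0)
    s=s0[n];z0=246;L=lambda k:(proj(s,W(0,-58,z0-k))-proj(s,W(0,-58,z0)))[1]
    print(n,(p1-p0).round(2),"drop mm",round(np.interp((p1-p0)[1],[L(k) for k in range(0,80)],range(0,80)),1))
E
python3 kn.py
```

```text
23.55 [0.4868 0.1318 0.0952] [ 1.7996e+02 -1.1000e-01 -6.0000e-01] F [-1.1 -3.3 11. ] open 0.0396 gf 30.0 j [ 38.  10. -29.   0. -50.  52.]
press-frame tcp [-109.4  100.6   95.2]
p-110.4,100,104.5,0 [-0.1   0.06 -0.93] [ 0.  -0.1  0.1]
scene [-1.18 15.27] drop mm 53.0
top [0.77 5.43] drop mm 58.9
```

>>> {"method": "play_rows", "body": {
  "commands": [
    [[0.1,-0.1,0.2,0,0,0,0],[0.2,-0.1,0.4,0,0,0,0],[0.3,-0.1,0.6,0,0,0,0],[0.3,-0.1,0.6,0,0,0,0],[0.3,-0.1,0.6,0,0,0,0]]
  ]
}}

```text
clock: 24.37
tool_pos: [0.4895, 0.1318, 0.0911]
orientation: [179.9, -0.1, -0.6]
force: [-9.4, -7.2, 32.7]
opening: 0.0399
gripper_force: 30.0
```

```bash
python3 d.py p-110.4,100,104.5,0; python3 kn.py
```

```text
24.3667 [0.4895 0.1318 0.0911] [ 1.7988e+02 -1.1000e-01 -5.7000e-01] F [-9.4 -7.2 32.7] open 0.0399 gf 30.0 j [ 37.  11. -29.   0. -50.  52.]
press-frame tcp [-106.7  100.6   91.1]
p-110.4,100,104.5,0 [-0.37  0.06 -1.34] [ 0.1 -0.1  0.1]
scene [-1.13 15.37] drop mm 53.4
top [0.78 5.44] drop mm 59.0
```

>>> {"method": "play_rows", "body": {
  "commands": [
    [[0,0,-0.05,0,0,0,0],[0,0,-0.1,0,0,0,0],[0,0,-0.1,0,0,0,0],[0,0,-0.1,0,0,0,0],[0,0,-0.1,0,0,0,0],[0,0,-0.1,0,0,0,0],[0,0,-0.1,0,0,0,0],[0,0,-0.1,0,0,0,0]]
  ]
}}

```text
clock: 25.43
tool_pos: [0.4894, 0.1318, 0.0912]
orientation: [179.9, -0.1, -0.6]
force: [-5.8, -8.2, 23.5]
opening: 0.0399
gripper_force: 30.0
```

```bash
python3 d.py p-110.4,100,104.5,0; python3 kn.py; python3 d.py
python3 - <<'E'
from h import *;from plant import *
s0=pickle.load(open("s0.pkl","rb"))
# brush check + bystander difference vs start (scene & top)
for n in("scene","top"):
    s=snapshot(n);h=cv2.cvtColor(s["frame"],cv2.COLOR_RGB2HSV);m=cv2.inRange(h,(5,90,60),(22,255,255))
    b=(385,165,500,225) if n=="top" else (150,280,300,395)
    q=np.zeros_like(m);q[b[1]:b[3],b[0]:b[2]]=255;k=max(cv2.findContours(m&q,0,2)[0],key=cv2.contourArea);print(n,"brush",cv2.minAreaRect(k))
E
python3 pc.py
```

```text
25.4333 [0.4894 0.1318 0.0912] [ 1.7988e+02 -9.0000e-02 -5.9000e-01] F [-5.8 -8.2 23.5] open 0.0399 gf 30.0 j [ 37.  11. -29.   0. -50.  52.]
press-frame tcp [-106.8  100.6   91.2]
p-110.4,100,104.5,0 [-0.36  0.06 -1.33] [ 0.1 -0.1  0.1]
scene [-1.13 15.36] drop mm 53.4
top [0.79 5.43] drop mm 58.9
25.8333 [0.4894 0.1318 0.0912] [ 1.7988e+02 -9.0000e-02 -5.9000e-01] F [-5.4 -8.7 23.4] open 0.0395 gf 30.0 j [ 37.  11. -29.   0. -50.  52.]
press-frame tcp [-106.7  100.6   91.2]
scene brush ((225.3780517578125, 337.59759521484375), (14.524161338806152, 127.2816162109375), 51.34019088745117)
top brush ((438.9844970703125, 195.77052307128906), (90.25276947021484, 8.443368911743164), 3.2704880237579346)
scene [295.6 231.5] 11 tray [-139.  -60.   14.] bed [-112.  -87.   57.]
```

The lever is on its stop: the force is steady at 23 N and the platen has stopped moving. The brush is at rest and the three pieces are in the tray, so I'm handing in.

```bash
python3 -c "
from plant import *
print(close_job())"
```

```text
the job is handed in; nothing more can be done
None
```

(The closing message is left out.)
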